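Refit a mould carrier on a rotary tartlet former

TASK

The tartlet former is missing one mould carrier. From the mould rack draw out, by its ball knob, the carrier with the round fluted mould and let go of it on the bench clear of the rack; then take it by its mould block, put it over the two headed studs of the empty station and slide it fully home towards the hub. Lock it with the pin parked beside the station, pushed through the carrier and the dial until its collar sits on the carrier, and leave everything else where it is.

Things in the scene. Friction and masses are not known exactly. Their poses are not given: they have to be found in the camera images.
- former: Fixed rotary former: white plinth 300 x 300 mm, 66 mm high, under a steel dial 330 mm across, flat top 90 mm above the bench. Four stations; three hold locked carriers, the one at -x is empty. Origin: bench under the dial's centre, z up, +x from the empty station to the hub. Hub 76 mm across, 16 mm high. Column and press head over the +y station (x within 45, y 70 to 325 mm, up to 400 mm high).
- station (a point): Where the carrier's origin lies when fully home: on the dial's top, former frame x -112, y 0, z 90 mm; axes as the former's. With the large keyhole ends over the stud heads the carrier's origin is 26 mm short of it, at -26 mm along x.
- stud_left (a point): Left stud of the empty station, its foot on the dial's top (former frame x -125, y +45 mm): upright shank 10 mm in diameter, head 18 mm in diameter from 8.5 to 13.5 mm above the dial. Axes as the former's.
- stud_right (a point): Right stud, same as the left one, at y -45 mm in the former's frame.
- lug_hole (a point): Centre of the mouth of the 13 mm pin hole, right through the 16 mm thick lug on the dial's rim at the empty station; top level with the dial (former frame x -176, y 0, z 90 mm).
- parking (a point): Mouth of the parking bush that the pin stands in at first: block 34 x 34 mm on the plinth's front, top 66 mm above the bench, hole 13 mm wide, 50 mm deep (former frame x -167, y +120 mm).
- mould_rack: Fixed low rack of steel wire, 146 mm deep (x), 328 mm wide (y); two bays, centres at y +80 and -80 mm, 155 mm wide, open to -x only. Wire shelf 84 to 92 mm above the bench, front edge at x -66 mm, back rail 113 mm high: mould blocks stand under the shelf, only tongues and handles stick out to -x. Origin: on the bench, 66 mm behind the front edge, z up.
- carrier: Carrier to fit, 0.5 to 0.9 kg: steel plate 6 mm thick, x -48 to +60 mm, 124 mm wide, with an aluminium mould block 60 x 60 mm, 38 mm high, round cavity. Tongue 30 mm wide out to x -118 mm. Centre of mass at x -9 mm. Origin: plate's underside below the block's centre, z up, -x to the knob. Starts flat on the bench in either rack bay, knob out. Home, its x is along the former's.
- keyhole_left (a point): Centre of the large end (24 mm across) of the carrier's left keyhole, plate's underside, carrier frame x +13, y +45 mm; the right one is at y -45 mm. From it a slot 13 mm wide runs towards the tongue, so that the stud stands at x -13 mm when home.
- carrier_knob (a point): Centre of the carrier's black ball knob, 26 mm in diameter, carrier frame x -104 mm, 40 mm above the plate's underside. Good for drawing only: hung from the ball the carrier swings.
- mould_top (a point): Centre of the top of the carrier's mould block, 44 mm above the plate's underside; sides 60 x 60 mm, along the carrier's x and y.
- carrier_pin_hole (a point): Centre of the 14 mm pin hole in the carrier's tongue, at the plate's top (carrier frame x -64, y 0, z 6 mm).
- lock_pin: Loose steel locking pin, 70 g, 86 mm long: shank 10 mm in diameter, 42 mm long, tapered foot; collar 22 mm in diameter, 4 mm thick; above it the grip, 17 mm in diameter, 40 mm long. Origin: foot's end, z up along the pin. Stands upright in the parking bush, foot 24 mm above the bench; home in the carrier, collar on the plate, its foot is 54 mm above the bench.
- pin_grip (a point): Middle of the pin's grip, 68 mm above its foot.
- carrier_boat: Other carrier in the rack: same plate and tongue, but a longish block 78 x 44 mm with a boat-shaped cavity, and on the tongue a black crossbar 70 mm long instead of a ball. Stays where it is. Origin and axes as for the carrier.
- tin_stack: Stack of fluted tart tins, 75 mm across, 44 mm high, on the rack's shelf. Bystander. Origin at its underside.
- tart_tin: Single fluted tart tin, 75 mm across, 19 mm high, on the bench. Bystander. Origin at its underside.
- scraper: Bench scraper, steel blade 110 x 150 mm, wooden bar grip, 26 mm high. Bystander. Origin at its underside.
- tamper: Wooden tart tamper, standing, 52 mm across, 126 mm high. Bystander. Origin at its underside.
Mind the look-alikes: they are no part of the job. Leave any blue or green look-alike of the carrier alone.

How it is judged:
By the outcome, as a careful person would: the job done as asked, in the order asked, and still so for the second after the job is handed in, with the robot touching nothing.
It also fails if it takes over 72 s, if anything falls off the work surface, if the arm or the gripper's body presses on something with over 40 N, if the wrist force passes 120 N, or if a joint passes its speed limit or range.

ROBOT

A 6-joint arm with a two-finger parallel gripper is mounted at the origin on the work surface. World frame = base frame: x ahead of the robot, y to its left, z up, the work surface at z = 0. Lengths are in m, angles in rad, forces in N, time in s.
With the tool pointing down it reaches from about 0.25 to 0.775 m from the base axis. Payload 4 kg.
Tool frame: the origin (TCP) lies midway between the tips of the shut fingers; the grasp point (between the pads) lies 19 mm behind it (pinch_z is the distance from the TCP to the grasp point, in m); z points along the fingers, y is the line along which they close (so a half turn about z gives the same grasp; the last joint's range is limited). The gripper opens to 85 mm and grips with 20 to 120 N. Pads are 22 mm wide; open, the fingers measure 114 mm over their backs; the gripper's body (76 mm by 85 mm) begins 54 mm behind the grasp point. The pads swing forward as they close: fully open they stand 13 mm farther back than shut.
Start: joints at [-1.45, 0.087, 1.371, -0, 1.684, -0.103], TCP at [0.122, -0.536, 0.231] pointing down, gripper open.
Joint ranges: [-3.1, 3.1], [-0.76, 2.03], [0.27, 2.55], [-1.08, 4.22], [0.17, 2.65], [-2.57, 2.57]. Speed limits (rad/s): [2.79, 2.79, 3.14, 3.14, 3.14, 3.14].

INTERFACE

Orientations are given as a 3x3 rotation matrix whose columns are the frame's x, y, z axes.
In Python, from station import state, camera, camera_params, finish_job, silhouettes, mark_of, pinch_z gives the robot as it stands.
- The arm moves only by the tool send_rows, never from a script. Its arguments are lists of equal length, an entry for each row: "dp": the shift along the world's x, y, z each as a share of 2.5 cm, from -1 to 1, a list of three; "yaw": the turn about the world's z as a share of 0.5 rad, from -1 to 1; "fingers": the closure in counts, from 0 (fully open) to 255 (shut). A call has 1 to 5 rows; each row shifts and turns the commanded pose from where the row before left it; what a row does not reach is not made up. A row lasts 1/10 s, in which the tool goes at most 50 mm and 8.59 degrees, less where a joint would pass 70% of its speed; a pose out of reach is approached as far as the arm can. A call with a number of a shift or a turn outside -1 to 1 is refused whole. A call with a gripper value outside its range is refused whole. The fingers move at their own pace and stop on an object; the grip force is fixed at half the most. Time passes only in rows, so rows that do not move let the fingers close. It gives the time, the measured TCP pose, the force, the opening and the grip force at its end, in the units of the state.
- state(): the state, without advancing time (a new reading comes with each control period).
- camera(name): name is "side" or "top" or "wrist"; returns the picture (480x640x3 uint8, blue, green, red); there is no depth.
- camera_params(name): a dict with "fov_y" (degrees; the focal length in pixels is half the picture's height over the tangent of half this angle, whatever the lens; pixels are square), "cx", "cy" (the principal point, pixels), "distortion" ([k1, k2, p1, p2, k3] as OpenCV has them; the pictures are not rectified), "T" (4x4, takes a point from camera to world coordinates). Camera axes: x right, y down, z forward; pixel columns grow to the right and rows downward; lengths in m; the calibration is good to about 2 mm. A picture is of the moment at which its call begins: read the wrist's pose just before it. camera_params takes no time and is no camera call; for the wrist camera it gives the pose at the moment of the call.
- finish_job(): hands the job in; it is judged then, once.
Trained networks look in the newest picture that a camera, given by its name, has taken for a name from the list of things; names that differ only in an ending like _2 or _b are one class to them, and where a whole thing is asked for, a point or a joint stands for the part that bears it (a point fixed in the world has none). Each returns a list of dicts, best first, with "p" (0 to 1); they miss things now and then, are a little off and sometimes report something else, mostly with a low value. They report only what shows in the picture. A call takes as long as a camera call. They do not tell look-alikes from the thing itself.
- silhouettes(camera, label): "pixels" (480x640 bool, what is visible of it) and "bbox" ([centre column, centre row, width, height] in pixels, round what is visible of it).
- mark_of(camera, label): "location" ([row, column] in pixels: a listed point, or the origin of a listed thing).
The state is a dict: "t": time; "qpos": joint angles; "joint_velocities": joint speeds; "tau": joint torques, N m; "tool_pos": TCP position; "ee_rot": TCP orientation; "ft_force": force on the tool from outside, world axes, zero at the start; "torque": the same for the moment, N m; "gripper_width": finger opening in m; "grip_force": force on a finger pad.
Only numpy, scipy, OpenCV 4.12 (cv2) and the standard library are available. Lean on these libraries where they do the work, as an engineer would, in place of code of your own. Each camera call takes 0.05 s, during which the arm holds its last target. There are 200 camera calls.

## Working session

There is one attempt and no reset: what is moved stays moved. The work goes in short steps, Python scripts to look and compute and a tool call to move; the robot and the scene stay as the last step left them, time stands still between calls to the robot, and variables do not carry over. Pictures are saved under pics/ and viewed, at most 10 in all, crops included, and the job is handed in when it is done.

Besides the shell and the picture viewer there is one more tool, called after "Request:" as name(argument=value, ...), one argument or row to a line, values as JSON. send_rows: Moves the arm, as the interface text tells. Its arguments: {"type":"object","properties":{"dp":{"type":"array","items":{"type":"array","items":{"type":"number"}}},"yaw":{"type":"array","items":{"type":"number"}},"fingers":{"type":"array","items":{"type":"number"}}},"required":["dp","yaw","fingers"]}

```bash
mkdir -p pics; ls
cat > h.py <<'E'
import numpy as np, cv2
from station import *
def K(p):
    f=240/np.tan(np.radians(p['fov_y'])/2)
    return np.array([[f,0,p['cx']],[0,f,p['cy']],[0,0,1]]),np.array(p['distortion'],float)
def ray(cam,uv,p=None):
    p=p or camera_params(cam); k,d=K(p)
    n=cv2.undistortPoints(np.array([[uv]],float),k,d)[0,0]
    T=np.array(p['T']); return T[:3,3],T[:3,:3]@np.array([n[0],n[1],1])
def atz(cam,uv,z,p=None):
    o,r=ray(cam,uv,p); return o+r*(z-o[2])/r[2]
def proj(cam,X,p=None):
    p=p or camera_params(cam); k,d=K(p); T=np.linalg.inv(np.array(p['T']))
    X=np.atleast_2d(X).astype(float)
    r,_=cv2.Rodrigues(T[:3,:3]); return cv2.projectPoints(X,r,T[:3,3],k,d)[0][:,0]
def mk(cam,l,n=3):
    return [(round(m['p'],2),[float(round(x,1)) for x in m['location']]) for m in mark_of(cam,l)[:n]]
E
python3 - <<'E'
from h import *
a=camera('side');b=camera('top')
cv2.imwrite('pics/side.png',a);cv2.imwrite('pics/top.png',b)
for c in('side','top'):
    print(c,np.round(np.array(camera_params(c)['T']),3).tolist(),camera_params(c)['fov_y'])
Z={'former':0,'station':.09,'stud_left':.09,'stud_right':.09,'lug_hole':.09,'parking':.066,'mould_rack':0,'carrier':0,'carrier_knob':.04,'mould_top':.044,'carrier_pin_hole':.006,'lock_pin':.024,'pin_grip':.092,'carrier_boat':0,'tin_stack':.092,'tart_tin':0,'scraper':0,'tamper':0}
for l,z in Z.items():
    for c in('side','top'):
        print(l,c,[(p,uv,np.round(atz(c,uv[::-1],z)[:2],3).tolist()) for p,uv in mk(c,l)])
E
```

```text
pics
side [[-0.82, -0.396, 0.414, -0.116], [-0.573, 0.576, -0.583, 0.873], [-0.008, -0.715, -0.699, 1.085], [0.0, 0.0, 0.0, 1.0]] 51.724082351668166
top [[-0.004, -0.987, 0.16, 0.2], [-1.0, 0.005, 0.006, 0.054], [-0.007, -0.16, -0.987, 1.709], [0.0, 0.0, 0.0, 1.0]] 42.51675779714666
former side [(0.96, [272.9, 228.8], [0.668, 0.224])]
former top [(0.62, [177.0, 267.4], [0.676, 0.224]), (0.44, [196.5, 485.6], [0.617, -0.405])]
station side [(0.66, [283.4, 241.2], [0.551, 0.287]), (0.57, [267.8, 247.8], [0.573, 0.234]), (0.23, [165.8, 357.1], [0.576, -0.338])]
station top [(0.62, [206.4, 258.3], [0.569, 0.238])]
stud_left side [(0.79, [282.8, 240.1], [0.554, 0.287])]
stud_left top [(0.82, [213.5, 240.3], [0.55, 0.287])]
stud_right side [(0.97, [265.8, 267.7], [0.533, 0.198]), (0.42, [159.4, 348.3], [0.621, -0.353])]
stud_right top [(0.97, [218.6, 273.0], [0.535, 0.198]), (0.46, [205.1, 255.1], [0.573, 0.247])]
lug_hole side [(0.75, [285.0, 264.6], [0.496, 0.256]), (0.39, [275.3, 332.8], [0.366, 0.125])]
lug_hole top [(0.92, [232.4, 252.6], [0.498, 0.253])]
parking side [(0.87, [315.9, 
[... 1577 characters left out ...]
at side [(0.56, [194.5, 317.7], [0.662, -0.226])]
carrier_boat top [(0.63, [182.8, 427.1], [0.657, -0.235])]
tin_stack side [(0.7, [156.1, 350.4], [0.624, -0.372])]
tin_stack top [(0.84, [178.4, 478.3], [0.646, -0.363]), (0.63, [216.7, 467.8], [0.538, -0.328])]
tart_tin side [(0.57, [275.2, 335.4], [0.404, 0.053])]
tart_tin top [(0.85, [272.4, 325.1], [0.4, 0.059])]
scraper side [(0.9, [385.0, 241.9], [0.394, 0.48]), (0.39, [186.4, 339.8], [0.624, -0.307])]
scraper top [(0.69, [276.7, 176.5], [0.389, 0.479])]
tamper side [(0.43, [307.3, 231.4], [0.576, 0.316])]
tamper top [(0.71, [300.9, 263.5], [0.321, 0.231]), (0.66, [218.1, 273.0], [0.556, 0.206]), (0.57, [228.5, 467.3], [0.523, -0.347])]
```

View pics/top.png

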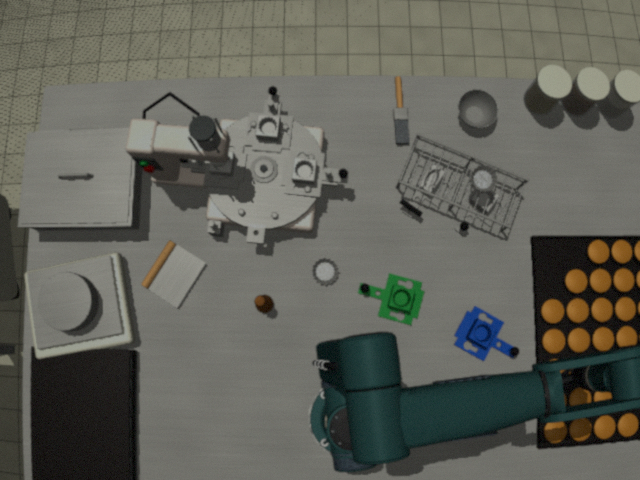

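View pics/side.png

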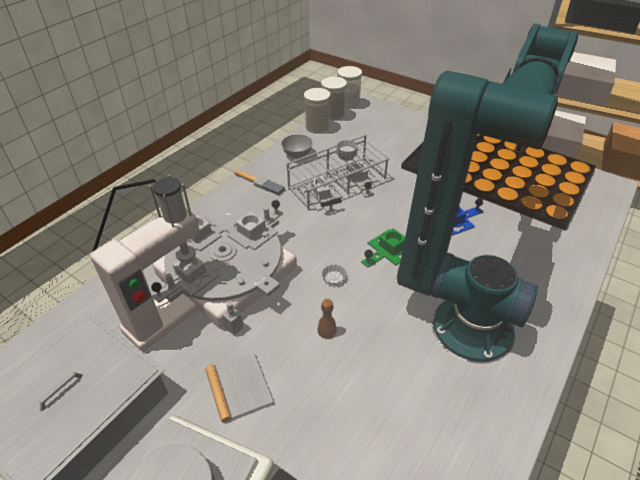

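Top view: the candidates are the grey round carrier in the rack's right bay (block at about (485,195), ball knob at (464,227)), the green one on the bench (402,297) and the blue one (482,333). The crossbar carrier sits in the left bay (bar at (411,208)). The grey one in the rack with the ball knob fits the description. I'll confirm it in a crop.

Run:
```python
from h import *
a=cv2.imread('pics/top.png')[130:250,390:530];b=cv2.imread('pics/side.png')[130:220,275:395]
cv2.imwrite('pics/crop.png',np.hstack([cv2.resize(a,(400,343),interpolation=3),cv2.resize(b,(400,343),interpolation=3)]))
s=state();print(s['t'],s['tool_pos'],np.round(s['ee_rot'],3).tolist(),s['ft_force'],pinch_z, np.round(camera_params('wrist')['T'],3).tolist(),camera_params('wrist')['fov_y'])
```

```text
1.9 [ 0.12205976 -0.53632346  0.23134703] [[0.975, 0.222, 0.0], [0.222, -0.975, -0.0], [-0.0, 0.0, -1.0]] [-0.38626769 -0.30417176  0.72216951] 0.0187 [[0.223, -0.925, -0.308, 0.201], [-0.975, -0.211, -0.071, -0.519], [0.0, 0.316, -0.949, 0.375], [0.0, 0.0, 0.0, 1.0]] 71.00997797937111
```

View pics/crop.png

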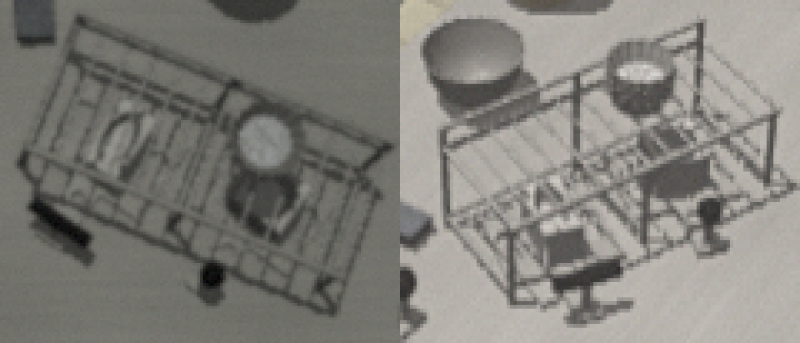

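The crop confirms it: the carrier in the rack with the round block and ball knob (top-view pixel (464,227)) is the target. The left one has a crossbar and boat cavity. I'll move above the knob with the camera on the robot's side.

Request:
send_rows(
  dp=[
    [0.78,0.41,0],
    [0.78,0.41,0],
    [0.78,0.41,0],
    [0.78,0.41,0],
    [0.78,0.41,0],
  ],
  yaw=[0.25,0.25,0.25,0.25,0.25],
  fingers=[0,0,0,0,0],
)

```text
t: 2.4
tool_pos: [0.2203, -0.4846, 0.2314]
ee_rot: [[0.657, 0.754, 0.0], [0.754, -0.657, -0.0], [-0.0, 0.0, -1.0]]
ft_force: [0.1, -1.0, -0.4]
gripper_width: 0.0853
grip_force: 0.0
```

Request:
send_rows(
  dp=[
    [0.78,0.41,0],
    [0.78,0.41,0],
    [0.78,0.41,0],
    [0.78,0.41,0],
    [0.78,0.41,0],
  ],
  yaw=[0.25,0.25,0.25,0.25,0.25],
  fingers=[0,0,0,0,0],
)

```text
t: 2.9
tool_pos: [0.3178, -0.4333, 0.2314]
ee_rot: [[0.092, 0.996, 0.0], [0.996, -0.092, -0.0], [-0.0, 0.0, -1.0]]
ft_force: [0.7, -1.0, 0.2]
gripper_width: 0.0854
grip_force: 0.0
```

Request:
send_rows(
  dp=[
    [0.78,0.41,0],
    [0.78,0.41,0],
    [0.78,0.41,0],
    [0.78,0.41,0],
    [0.78,0.41,0],
  ],
  yaw=[0.25,0.25,0.25,0.25,0.25],
  fingers=[0,0,0,0,0],
)

```text
t: 3.4
tool_pos: [0.4153, -0.3821, 0.2314]
ee_rot: [[-0.508, 0.861, 0.0], [0.861, 0.508, -0.0], [-0.0, 0.0, -1.0]]
ft_force: [-0.4, -0.0, 0.5]
gripper_width: 0.0854
grip_force: 0.0
```

Request:
send_rows(
  dp=[
    [0.78,0.41,0],
    [0.78,0.41,0],
    [0.78,0.41,0],
    [0.78,0.41,0],
    [0.78,0.41,0],
  ],
  yaw=[0.25,0.25,0.25,0.25,0.2],
  fingers=[0,0,0,0,0],
)

```text
t: 3.9
tool_pos: [0.5128, -0.3308, 0.2313]
ee_rot: [[-0.905, 0.424, 0.0], [0.424, 0.905, 0.0], [0.0, 0.0, -1.0]]
ft_force: [-0.7, 0.5, 0.6]
gripper_width: 0.0853
grip_force: 0.0
```

```bash
cat > look.py <<'E'
from h import *
import sys
# usage: look.py name label:z ...
s=state();p=camera_params('wrist');im=camera('wrist');cv2.imwrite('pics/'+sys.argv[1]+'.png',im)
R=np.array(s['ee_rot']);print('t',round(s['t'],2),'tcp',np.round(s['tool_pos'],4),'ydeg',round(np.degrees(np.arctan2(R[1,1],R[0,1])),2),'q6',round(s['qpos'][5],2),'w',round(s['gripper_width'],4),'f',np.round(s['ft_force'],1))
for a in sys.argv[2:]:
    l,z=a.split(':')
    for pr,uv in mk('wrist',l): print(l,pr,uv,np.round(atz('wrist',uv[::-1],float(z),p),4)[:2])
E
python3 look.py w1 carrier_knob:.04 carrier_pin_hole:.006 mould_top:.044 carrier:0 mould_rack:0
```

```text
t 3.9 tcp [ 0.5128 -0.3308  0.2313] ydeg 64.89 q6 -1.8 w 0.0853 f [-0.7  0.5  0.6]
carrier_knob 0.87 [213.8, 333.8] [ 0.5245 -0.3272]
carrier_knob 0.48 [278.1, 378.2] [ 0.6115 -0.3134]
carrier_pin_hole 0.86 [237.1, 326.8] [ 0.5551 -0.3492]
mould_top 0.56 [301.8, 312.3] [ 0.6054 -0.3906]
carrier 0.9 [285.1, 313.2] [ 0.6068 -0.3919]
mould_rack 0.63 [276.9, 378.9] [ 0.6309 -0.314 ]
mould_rack 0.5 [215.6, 333.2] [ 0.5363 -0.3323]
```

View pics/w1.png

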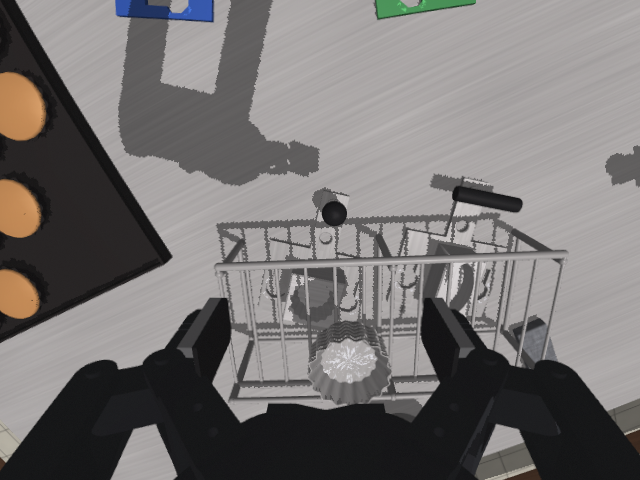

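The wrist view shows the ball knob at (334,213), the round block under the shelf at about (313,290), and the rack's front edge from (218,267) to (567,254). I'll check the rack's pose and how the carrier sits in its bay.

Run:
```python
from h import *
A=atz('wrist',(218,267),.09)[:2];B=atz('wrist',(567,254),.09)[:2]
print(A,B,np.linalg.norm(A-B))
d=(B-A)/np.linalg.norm(B-A); x=np.array([d[1],-d[0]]); print('rack yaw',np.degrees(np.arctan2(x[1],x[0])))
o=(A+B)/2+.066*x; print('origin',o)
for n,q in dict(knob=(.5245,-.3272),ph=(.5551,-.3492),org=(.607,-.391)).items():
    q=np.array(q)-o; print(n,q@x,q@d)
print(mk('wrist','keyhole_left'),mk('wrist','carrier_boat'),mk('top','keyhole_left'))
```

```text
[ 0.51043535 -0.44209551] [ 0.63899273 -0.14228941] 0.3262065294081343
rack yaw -23.209738287346166
origin [ 0.63537256 -0.31820293]
knob -0.09835373244501328 -0.05196358577207269
ph -0.06156008158825539 -0.06012368728069406
org 0.0026128684134499583 -0.07808705244645901
[(0.68, [298.4, 345.8])] [(0.76, [269.7, 444.5])] [(0.86, [280.8, 405.9]), (0.81, [189.4, 470.1]), (0.71, [344.1, 466.5])]
```

Request:
send_rows(
  dp=[
    [0.12,0.06,-1],
    [0.12,0.06,-1],
    [0.12,0.06,-1],
    [0,0,-1],
    [0,0,-1],
  ],
  yaw=[0,0,0,0,0],
  fingers=[0,0,0,0,0],
)

```text
t: 4.85
tool_pos: [0.5206, -0.3272, 0.1056]
ee_rot: [[-0.903, 0.43, 0.0], [0.43, 0.903, -0.0], [-0.0, -0.0, -1.0]]
ft_force: [0.3, -0.1, 0.1]
gripper_width: 0.0853
grip_force: 0.0
```

Request:
send_rows(
  dp=[
    [0,0,-1],
    [0,0,-1],
    [0,0,-0.7],
    [0,0,-0.45],
    [0,0,0],
  ],
  yaw=[0,0,0,0,0],
  fingers=[0,0,0,0,0],
)

```text
t: 5.35
tool_pos: [0.5196, -0.3263, 0.0256]
ee_rot: [[-0.903, 0.429, -0.003], [0.429, 0.903, 0.002], [0.004, 0.001, -1.0]]
ft_force: [0.9, -0.7, -0.5]
gripper_width: 0.085
grip_force: 0.0
```

```bash
python3 look.py w2 carrier_knob:.04
```

```text
t 5.35 tcp [ 0.5196 -0.3263  0.0256] ydeg 64.58 q6 -1.78 w 0.085 f [ 0.9 -0.7 -0.5]
```

View pics/w2.png

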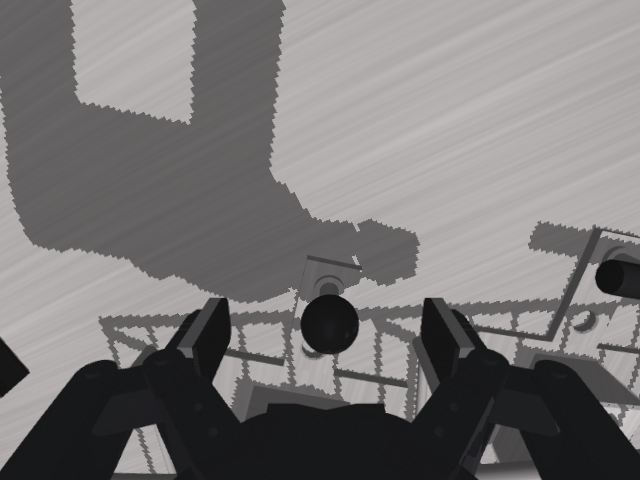

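The knob sits between the pads at (329,324), well centred. Next I'll close the gripper.

Request:
send_rows(
  dp=[
    [0,0,0],
    [0,0,0],
    [0,0,0],
    [0,0,0],
    [0,0,0],
  ],
  yaw=[0,0,0,0,0],
  fingers=[255,255,255,255,255],
)

```text
t: 5.95
tool_pos: [0.5213, -0.3268, 0.0285]
ee_rot: [[-0.904, 0.428, 0.001], [0.428, 0.904, -0.0], [-0.001, 0.0, -1.0]]
ft_force: [-1.7, 0.1, 3.0]
gripper_width: 0.0226
grip_force: 58.5
```

Request:
send_rows(
  dp=[
    [-0.3,-0.07,0],
    [-0.4,-0.1,0],
    [-0.6,-0.14,0],
    [-0.5,0.07,0],
    [-0.5,0.07,0],
  ],
  yaw=[0,0,0,0,0],
  fingers=[255,255,255,255,255],
)

```text
t: 6.45
tool_pos: [0.4634, -0.332, 0.0284]
ee_rot: [[-0.903, 0.429, 0.003], [0.429, 0.903, -0.002], [-0.003, -0.001, -1.0]]
ft_force: [5.0, -1.5, 3.5]
gripper_width: 0.0225
grip_force: 59.5
```

Request:
send_rows(
  dp=[
    [-0.44,0.19,0],
    [-0.44,0.19,0],
    [-0.44,0.19,0],
    [-0.44,0.19,0],
    [-0.44,0.19,0],
  ],
  yaw=[0,0,0,0,0],
  fingers=[255,255,255,255,255],
)

```text
t: 6.95
tool_pos: [0.4084, -0.3075, 0.0284]
ee_rot: [[-0.903, 0.429, 0.002], [0.429, 0.903, -0.002], [-0.003, -0.001, -1.0]]
ft_force: [4.9, -2.1, 4.3]
gripper_width: 0.0228
grip_force: 59.6
```

Request:
send_rows(
  dp=[
    [-0.5,0.21,0],
    [-0.5,0.21,0],
    [-0.5,0.21,0],
    [-0.5,0.21,0],
    [-0.4,0.17,0],
  ],
  yaw=[0,0,0,0,0],
  fingers=[255,255,255,255,255],
)

```text
t: 7.45
tool_pos: [0.3483, -0.2822, 0.0284]
ee_rot: [[-0.903, 0.429, 0.002], [0.429, 0.903, -0.002], [-0.003, -0.001, -1.0]]
ft_force: [5.5, -2.5, 5.5]
gripper_width: 0.0225
grip_force: 59.6
```

```bash
python3 look.py w3 mould_top:.044 carrier:0 carrier_pin_hole:.006; python3 -c "
from h import *
a=camera('top');cv2.imwrite('pics/top3.png',a)
print([(m,np.round(atz('top',m[1][::-1],.044),3)) for m in mk('top','mould_top')])"
```

```text
t 7.45 tcp [ 0.3483 -0.2822  0.0284] ydeg 64.6 q6 -1.94 w 0.0225 f [ 5.5 -2.5  5.5]
mould_top 0.95 [135.4, 624.7] [ 0.3265 -0.1461]
carrier 0.9 [415.8, 312.5] [ 0.4393 -0.3353]
carrier 0.59 [142.5, 73.1] [ 0.2274 -0.3676]
carrier 0.56 [129.2, 552.7] [ 0.3256 -0.146 ]
[((0.95, [295.8, 402.4]), array([ 0.33 , -0.15 ,  0.044])), ((0.94, [254.4, 469.0]), array([ 0.442, -0.338,  0.044])), ((0.87, [337.0, 481.2]), array([ 0.215, -0.364,  0.044]))]
```

Request:
send_rows(
  dp=[
    [0,0,0],
    [0,0,0],
    [0,0,0],
    [0,0,0.5],
    [0,0,1],
  ],
  yaw=[0,0,0,0,0],
  fingers=[0,0,0,0,0],
)

```text
t: 8.25
tool_pos: [0.3468, -0.2804, 0.0635]
ee_rot: [[-0.904, 0.428, -0.005], [0.428, 0.904, 0.005], [0.006, 0.002, -1.0]]
ft_force: [1.0, 1.2, -0.4]
gripper_width: 0.0853
grip_force: 0.0
```

Request:
send_rows(
  dp=[
    [0,0,1],
    [0.2,-0.2,1],
    [0.4,-0.3,1],
    [0.4,-0.3,1],
    [0.5,-0.3,0.5],
  ],
  yaw=[0,-0.28,-0.28,-0.28,-0.28],
  fingers=[0,0,0,0,0],
)

```text
t: 8.75
tool_pos: [0.3869, -0.3105, 0.1812]
ee_rot: [[-0.533, 0.846, 0.003], [0.846, 0.533, -0.003], [-0.004, 0.001, -1.0]]
ft_force: [0.5, -0.1, 0.5]
gripper_width: 0.0856
grip_force: 0.0
```

Request:
send_rows(
  dp=[
    [0.5,-0.3,0],
    [0.5,-0.3,0],
    [0.5,-0.3,0],
    [0.4,-0.1,0],
    [0.3,0,0],
  ],
  yaw=[-0.28,-0.28,-0.28,-0.28,-0.28],
  fingers=[0,0,0,0,0],
)

```text
t: 9.25
tool_pos: [0.4414, -0.3348, 0.178]
ee_rot: [[0.137, 0.991, -0.0], [0.991, -0.137, 0.0], [0.0, -0.0, -1.0]]
ft_force: [0.6, -0.5, 0.7]
gripper_width: 0.0856
grip_force: 0.0
```

Request:
send_rows(
  dp=[
    [0,0,0],
    [0,0,0],
    [0,0,0],
    [0,0,0],
  ],
  yaw=[-0.28,-0.28,-0.2,0],
  fingers=[0,0,0,0],
)

```text
t: 9.65
tool_pos: [0.4409, -0.3344, 0.1781]
ee_rot: [[0.49, 0.872, -0.0], [0.872, -0.49, 0.0], [-0.0, -0.0, -1.0]]
ft_force: [-0.4, -0.8, -0.9]
gripper_width: 0.0854
grip_force: 0.0
```

```bash
python3 look.py w4 mould_top:.044 carrier:0 carrier_pin_hole:.006 carrier_knob:.04 keyhole_left:0
```

```text
t 9.65 tcp [ 0.4409 -0.3344  0.1781] ydeg -29.31 q6 -0.24 w 0.0854 f [-0.4 -0.8 -0.9]
mould_top 0.96 [90.7, 81.9] [ 0.3261 -0.1471]
mould_top 0.79 [222.2, 326.4] [ 0.4414 -0.336 ]
mould_top 0.62 [347.9, 155.2] [ 0.2277 -0.3665]
carrier 0.97 [206.5, 325.2] [ 0.4419 -0.3328]
carrier 0.87 [326.7, 170.5] [ 0.2218 -0.3685]
carrier 0.7 [95.1, 112.0] [ 0.3239 -0.1464]
carrier_pin_hole 0.97 [209.4, 260.4] [ 0.3866 -0.3034]
carrier_pin_hole 0.21 [162.2, 339.2] [ 0.4746 -0.3011]
carrier_knob 0.94 [219.9, 203.8] [ 0.3483 -0.2827]
carrier_knob 0.16 [91.5, 504.6] [ 0.6163 -0.3117]
keyhole_left 0.74 [312.3, 129.7] [ 0.1923 -0.3313]
keyhole_left 0.73 [161.6, 341.3] [ 0.4764 -0.3023]
keyhole_left 0.68 [96.9, 161.5] [ 0.3628 -0.1713]
```

View pics/w4.png

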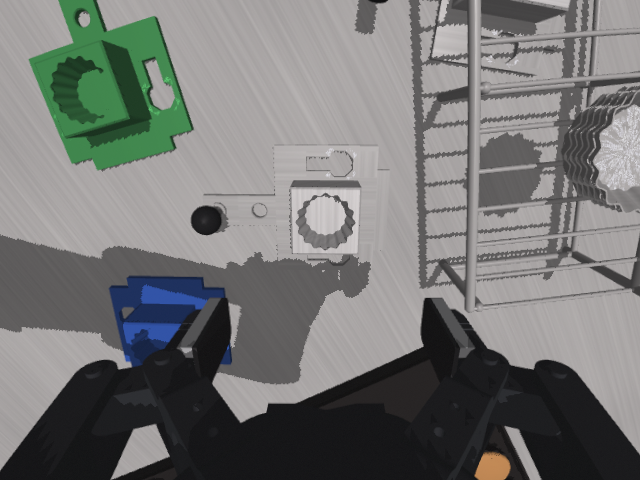

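Carrier is drawn out: block at (326,222), knob at (206,220), well clear of the rack. Descending onto the block with the fingers along the carrier's x.

Request:
send_rows(
  dp=[
    [0.02,-0.02,-1],
    [0,0,-1],
    [0,0,-1],
    [0,0,-1],
    [0,0,-1],
  ],
  yaw=[0,0,0,0,0],
  fingers=[0,0,0,0,0],
)

```text
t: 10.45
tool_pos: [0.4415, -0.3351, 0.0518]
ee_rot: [[0.489, 0.872, 0.0], [0.872, -0.489, -0.0], [-0.0, 0.0, -1.0]]
ft_force: [0.7, -0.3, -1.2]
gripper_width: 0.0854
grip_force: 0.0
```

Request:
send_rows(
  dp=[
    [0,0,-0.9],
    [0,0,-0.6],
    [0,0,-0.35],
    [0,0,0],
    [0,0,0],
  ],
  yaw=[0,0,0,0,0],
  fingers=[0,0,0,0,255],
)

```text
t: 10.95
tool_pos: [0.4421, -0.3356, 0.0073]
ee_rot: [[0.49, 0.872, 0.001], [0.872, -0.49, -0.001], [-0.0, 0.002, -1.0]]
ft_force: [0.7, -1.1, -0.3]
gripper_width: 0.0732
grip_force: 0.0
```

Request:
send_rows(
  dp=[
    [0,0,0],
    [0,0,0],
    [0,0,0],
    [0,0,0],
  ],
  yaw=[0,0,0,0],
  fingers=[255,255,255,255],
)

```text
t: 11.35
tool_pos: [0.4422, -0.3357, 0.0081]
ee_rot: [[0.49, 0.872, 0.001], [0.872, -0.49, -0.002], [-0.001, 0.002, -1.0]]
ft_force: [-0.1, 0.5, 5.6]
gripper_width: 0.059
grip_force: 69.1
```

Request:
send_rows(
  dp=[
    [0,0,0.4],
    [0,0,0.8],
    [0,0,1],
    [0,0,1],
    [0,0.5,1],
  ],
  yaw=[0,0,0,0,0],
  fingers=[255,255,255,255,255],
)

```text
t: 11.85
tool_pos: [0.4408, -0.323, 0.111]
ee_rot: [[0.491, 0.871, -0.001], [0.871, -0.491, 0.0], [-0.0, -0.001, -1.0]]
ft_force: [-0.5, -0.0, -5.4]
gripper_width: 0.0588
grip_force: 67.8
```

Request:
send_rows(
  dp=[
    [0,1,1],
    [0,1,1],
    [0,1,1],
    [0,1,0.6],
    [0,1,0],
  ],
  yaw=[0,0,0.06,0.06,0.06],
  fingers=[255,255,255,255,255],
)

```text
t: 12.35
tool_pos: [0.4423, -0.1969, 0.2036]
ee_rot: [[0.409, 0.913, 0.004], [0.913, -0.409, -0.002], [-0.0, 0.005, -1.0]]
ft_force: [0.4, -0.2, -5.2]
gripper_width: 0.0593
grip_force: 68.1
```

Request:
send_rows(
  dp=[
    [0,1,0],
    [0,1,0],
    [0,1,0],
    [0,1,0],
    [0,1,0],
  ],
  yaw=[0.06,0.06,0.06,0.06,0.06],
  fingers=[255,255,255,255,255],
)

```text
t: 12.85
tool_pos: [0.4406, -0.0712, 0.2001]
ee_rot: [[0.268, 0.964, -0.002], [0.964, -0.268, 0.001], [0.0, -0.002, -1.0]]
ft_force: [-0.9, -0.7, -5.6]
gripper_width: 0.0589
grip_force: 68.0
```

Request:
send_rows(
  dp=[
    [0,1,0],
    [0,1,0],
    [0,1,0],
    [0,1,0],
    [0,1,0],
  ],
  yaw=[0.06,0.06,0.06,0,0],
  fingers=[255,255,255,255,255],
)

```text
t: 13.35
tool_pos: [0.4405, 0.0536, 0.2001]
ee_rot: [[0.181, 0.983, -0.002], [0.983, -0.181, 0.0], [-0.0, -0.002, -1.0]]
ft_force: [0.6, -0.2, -5.7]
gripper_width: 0.0592
grip_force: 67.9
```

Request:
send_rows(
  dp=[
    [0,1,0],
    [0,1,0],
    [0,1,0],
    [0,0.8,0],
    [0,0.4,0],
  ],
  yaw=[0,0,0,0,0],
  fingers=[255,255,255,255,255],
)

```text
t: 13.85
tool_pos: [0.4405, 0.1589, 0.2001]
ee_rot: [[0.179, 0.984, -0.002], [0.984, -0.179, 0.0], [-0.0, -0.002, -1.0]]
ft_force: [-0.2, -0.4, -6.0]
gripper_width: 0.059
grip_force: 67.9
```

Request:
send_rows(
  dp=[
    [0,1,0],
    [0,1,0],
    [0,1,0],
    [0,0.5,0],
    [0,0,0],
  ],
  yaw=[0,0,0,0,0],
  fingers=[255,255,255,255,255],
)

```text
t: 14.35
tool_pos: [0.4411, 0.2457, 0.2005]
ee_rot: [[0.179, 0.984, -0.001], [0.984, -0.179, -0.001], [-0.001, -0.001, -1.0]]
ft_force: [-0.2, -1.6, -5.9]
gripper_width: 0.0592
grip_force: 67.9
```

```bash
python3 look.py w5 stud_left:.09 stud_right:.09 lug_hole:.09 station:.09 parking:.066 carrier_pin_hole:.18 carrier_knob:.22 mould_top:.22
```

```text
t 14.35 tcp [0.4411 0.2457 0.2005] ydeg -10.32 q6 0.58 w 0.0592 f [-0.2 -1.6 -5.9]
stud_left 0.64 [155.2, 466.6] [0.5552 0.2838]
stud_right 0.63 [263.8, 459.1] [0.5446 0.1963]
stud_right 0.47 [45.8, 408.4] [0.5203 0.3646]
station 0.58 [212.6, 479.3] [0.5629 0.2375]
parking 0.93 [51.8, 403.4] [0.5222 0.3648]
carrier_pin_hole 0.92 [295.7, 197.0] [0.3698 0.2485]
carrier_pin_hole 0.19 [62.5, 392.6] [0.4897 0.345 ]
carrier_knob 0.94 [339.1, 67.8] [0.3247 0.2557]
mould_top 0.94 [349.6, 327.2] [0.4396 0.2313]
```

View pics/w5.png

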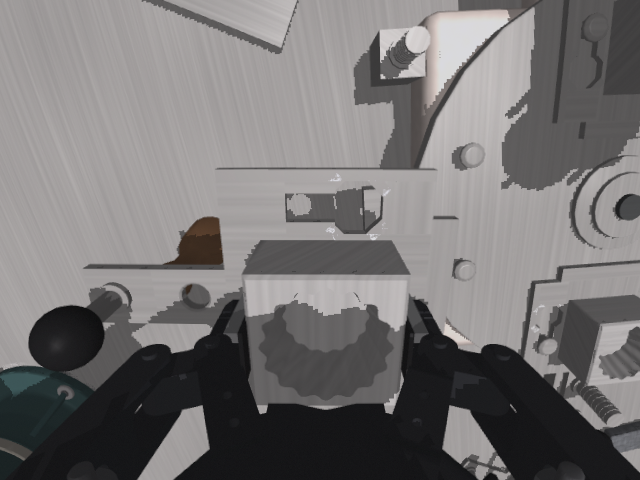

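The studs' heads are at (472,155) and (464,270). The held plate is level with the image rows, with its left keyhole at about (345,207) and pin hole at (196,296). Next: compute the offsets.

Run:
```python
from h import *
im=cv2.imread('pics/w5.png');g=cv2.cvtColor(im,cv2.COLOR_BGR2GRAY)
L=atz('wrist',(472,155),.1035)[:2];R=atz('wrist',(464,270),.1035)[:2]
d=L-R;print('studs',L,R,np.linalg.norm(d),'yaw',np.degrees(np.arctan2(-d[0],d[1])))
# second stud estimate from top/side heads
s=state();tcp=np.array(s['tool_pos']);pb=tcp[2]-.008
ph=atz('wrist',(196.5,295.7),pb+.006)[:2];kn=atz('wrist',(66,338),pb+.04)[:2];mt=atz('wrist',(327,349.6),pb+.044)[:2]
print('tcp',tcp,'ph',ph,'kn',kn,'mt',mt)
for a in(-10.32,):
    x=np.array([np.cos(np.radians(a)),np.sin(np.radians(a))]);print('org est from ph',ph+.064*x,'kn',kn+.104*x,'corners',atz('wrist',(217,169),pb+.006)[:2],atz('wrist',(437,169),pb+.006)[:2])
    y=np.array([-x[1],x[0]]);print('pred corners',tcp[:2]-.048*x+.062*y,tcp[:2]+.06*x+.062*y)
for c in('top','side'):
    i=camera(c)
    for l in('stud_left','stud_right','lug_hole'): print(c,l,[(p,np.round(atz(c,u[::-1],.09)[:2],4)) for p,u in mk(c,l,2)])
```

```text
studs [0.55498528 0.28378499] [0.54443484 0.19505906] 0.08935099797463154 yaw -6.781226063125918
tcp [0.44170417 0.24438478 0.20146449] ph [0.3799269  0.25615684] kn [0.3381691  0.26251473] mt [0.44222729 0.24262878]
org est from ph [0.44289155 0.24469151] kn [0.44048665 0.24388358] corners [0.40721466 0.3135186 ] [0.50038499 0.29636821]
pred corners [0.40558772 0.31398077] [0.51184056 0.29463304]
top stud_left []
top stud_right [(0.64, array([0.5393, 0.2025]))]
top lug_hole [(0.76, array([0.5006, 0.2567]))]
side stud_left [(0.61, array([0.5416, 0.2912]))]
side stud_right [(0.91, array([0.5418, 0.1905])), (0.68, array([ 0.609 , -0.1463]))]
side lug_hole []
```

Run:
```python
from h import *
from scipy.optimize import least_squares
F={'hub':(0,0,.106),'lug':(-.176,0,.09),'sl':(-.125,.045,.1035),'sr':(-.125,-.045,.1035),'park':(-.167,.12,.066)}
im=cv2.imread('pics/top.png')
c=cv2.resize(im[140:250,200:310],(600,600),interpolation=3);cv2.imwrite('pics/c6.png',np.hstack([c]))
g=cv2.imread('pics/w5.png')[130:290,430:640];cv2.imwrite('pics/c7.png',cv2.resize(g,(630,480)))
n=cv2.imread('pics/side.png')[210:340,170:300];cv2.imwrite('pics/c6.png',np.hstack([cv2.resize(c,(400,400)),cv2.resize(n,(400,400),interpolation=3)]))
```

```text
(no output)
```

View pics/c6.png

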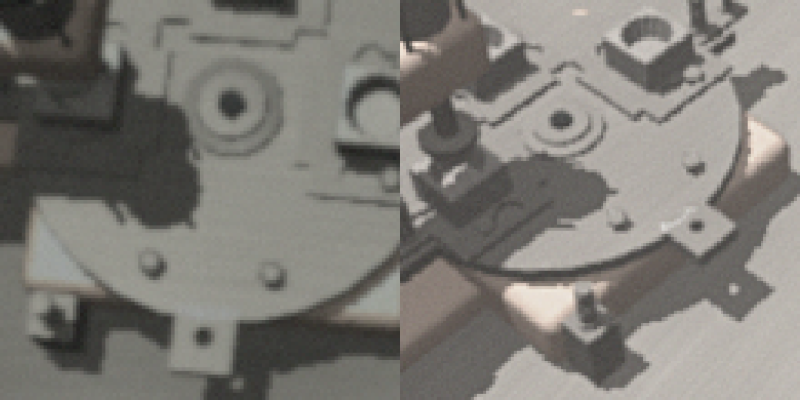

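```bash
cat > fit.py <<'E'
from h import *
from scipy.optimize import least_squares
F={'hub':(0,0,.106),'lug':(-.176,0,.09),'sl':(-.125,.045,.1035),'sr':(-.125,-.045,.1035)}
O={'top':{'hub':(263.2,168),'lug':(255.5,232.1),'sl':(241.5,211.8),'sr':(274.5,215.1)},
'side':{'hub':(221.7,248.7),'lug':(265.9,283.1),'sl':(240.9,280.5),'sr':(264.9,261.7)},
'wrist':{'hub':(629,207),'sl':(472,155),'sr':(464,270)}}
P={c:camera_params(c) for c in O}
def W(v):
    c,s=np.cos(v[2]),np.sin(v[2]);R=np.array([[c,-s,0],[s,c,0],[0,0,1]])
    return lambda k:R@np.array(F[k])+[v[0],v[1],0]
def res(v,cams):
    w=W(v);return np.concatenate([(proj(c,np.array([w(k) for k in O[c]]),P[c])-np.array(list(O[c].values()))).ravel() for c in cams])
for cams in(['top'],['side'],['wrist'],['top','side','wrist']):
    r=least_squares(res,[.67,.224,-.18],args=(cams,),x_scale=[.01,.01,.05]);v=r.x
    st=v[:2]-.112*np.array([np.cos(v[2]),np.sin(v[2])])
    print(cams,np.round(v[:2],4),'yaw',round(np.degrees(v[2]),2),'station',np.round(st,4),'entry',np.round(st-.026*np.array([np.cos(v[2]),np.sin(v[2])]),4),'res',np.round(r.fun,1))
E
python3 fit.py
```

```text
['top'] [0.6721 0.2244] yaw -6.3 station [0.5608 0.2367] entry [0.535  0.2396] res [ 0.2  0.   0.4  0.6 -0.4 -0.3 -0.2 -0.3]
['side'] [0.67   0.2307] yaw -5.98 station [0.5586 0.2424] entry [0.5328 0.2451] res [ 0.1 -0.   0.7  0.3 -0.5 -0.1 -0.2 -0.2]
['wrist'] [0.6737 0.2256] yaw -6.66 station [0.5625 0.2386] entry [0.5366 0.2416] res [-0.1 -0.   0.  -0.4  0.1  0.5]
['top', 'side', 'wrist'] [0.6734 0.2258] yaw -6.57 station [0.5621 0.2386] entry [0.5363 0.2416] res [-0.3 -0.4 -0.4  0.1 -1.1 -0.9 -0.9 -0.7  0.4 -1.5  0.4 -1.  -0.7 -1.7
 -0.2 -1.5 -0.5 -0.2 -0.5 -0.3 -0.2  0.5]
```

Request:
send_rows(
  dp=[
    [0.5,0,0],
    [0.8,0,0],
    [0.9,0,0],
    [0.8,-0.1,0],
    [0.5,0,0],
  ],
  yaw=[0.03,0.03,0.03,0.02,0.02],
  fingers=[255,255,255,255,255],
)

```text
t: 15.7
tool_pos: [0.5311, 0.242, 0.2008]
ee_rot: [[0.117, 0.993, 0.001], [0.993, -0.117, -0.001], [-0.0, 0.001, -1.0]]
ft_force: [0.1, -1.6, -5.6]
gripper_width: 0.0591
grip_force: 67.9
```

Request:
send_rows(
  dp=[
    [0.3,0,-0.6],
    [0,0,-1],
    [0,0,-0.9],
    [0,0,-0.5],
    [0,0,0],
  ],
  yaw=[0,0,0,0,0],
  fingers=[255,255,255,255,255],
)

```text
t: 16.2
tool_pos: [0.5344, 0.2419, 0.1226]
ee_rot: [[0.116, 0.993, -0.007], [0.993, -0.116, -0.002], [-0.003, -0.006, -1.0]]
ft_force: [-0.8, -0.1, -5.2]
gripper_width: 0.059
grip_force: 67.8
```

```bash
python3 look.py w6 stud_left:.1035 carrier_pin_hole:.124 lug_hole:.09 carrier_knob:.158;python3 -c "
import cv2
im=cv2.imread('pics/w6.png');cv2.imwrite('pics/w6c.png',cv2.resize(im[60:440,60:580],(780,570)))"
```

```text
t 16.2 tcp [0.5344 0.2419 0.1226] ydeg -6.69 q6 0.45 w 0.059 f [-0.8 -0.1 -5.2]
stud_left 0.92 [195.2, 356.1] [0.5548 0.2864]
carrier_pin_hole 0.82 [296.0, 196.4] [0.4733 0.2509]
carrier_knob 0.87 [337.9, 63.3] [0.4317 0.255 ]
```

View pics/w6c.png

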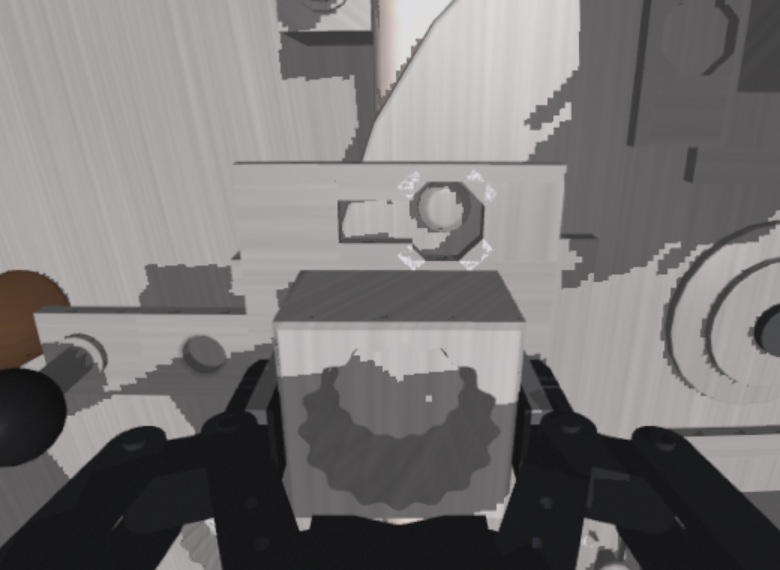

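The left stud's head is at crop (440,208), inside the keyhole's large end centred at (448,221). I'll work out the remaining offset.

Run:
```python
from h import *
s=state();tcp=np.array(s['tool_pos']);R=np.array(s['ee_rot']);pb=tcp[2]-.008
x=R[:2,1]/np.linalg.norm(R[:2,1]);y=np.array([-x[1],x[0]])
H=atz('wrist',(353.3,198.7),.1035)[:2];Kc=atz('wrist',(358.5,207.3),pb+.006)[:2]
print('tcp',tcp,R[:,2],'head',H,'key',Kc,'key pred',tcp[:2]+.013*x+.045*y,'ph pred',tcp[:2]-.064*x, 'ph',atz('wrist',(196.4,296),pb+.006)[:2])
d=H-Kc;print('move carrier by world',d,'in former',d@x,d@y)
```

```text
tcp [0.53756777 0.24288425 0.12838726] [ 0.00363973  0.00119051 -0.99999267] head [0.55702238 0.28446077] key [0.55755467 0.28554453] key pred [0.5557245  0.28606217] ph pred [0.47400404 0.2503443 ] ph [0.47515515 0.25048933]
move carrier by world [-0.00053228 -0.00108376] in former -0.0004023286955844945 -0.0011384147989596436
```

Request:
send_rows(
  dp=[
    [0,-0.04,-0.2],
    [0,0,-0.3],
    [0,0,-0.3],
    [0,0,0],
  ],
  yaw=[0,0,0,0],
  fingers=[255,255,255,255],
)

```text
t: 16.85
tool_pos: [0.5352, 0.241, 0.104]
ee_rot: [[0.117, 0.993, -0.004], [0.993, -0.117, -0.001], [-0.002, -0.004, -1.0]]
ft_force: [-0.4, -0.1, -5.8]
gripper_width: 0.0593
grip_force: 67.8
```

Request:
send_rows(
  dp=[
    [0,0,-0.12],
    [0,0,-0.1],
    [0,0,0],
  ],
  yaw=[0,0,0],
  fingers=[255,255,255],
)

```text
t: 17.15
tool_pos: [0.5364, 0.2414, 0.1004]
ee_rot: [[0.117, 0.993, -0.001], [0.993, -0.117, -0.0], [-0.0, -0.001, -1.0]]
ft_force: [-0.1, -0.2, -6.0]
gripper_width: 0.0588
grip_force: 67.8
```

Request:
send_rows(
  dp=[
    [0,0,-0.06],
    [0,0,-0.03],
    [0,0,0],
  ],
  yaw=[0,0,0],
  fingers=[255,255,255],
)

```text
t: 17.45
tool_pos: [0.5365, 0.2414, 0.0986]
ee_rot: [[0.117, 0.993, 0.0], [0.993, -0.117, -0.0], [-0.0, 0.0, -1.0]]
ft_force: [-0.5, -0.5, -5.3]
gripper_width: 0.0595
grip_force: 67.8
```

Request:
send_rows(
  dp=[
    [0.12,-0.014,0],
    [0.12,-0.014,0],
    [0.12,-0.014,0],
    [0,0,0],
  ],
  yaw=[0,0,0,0],
  fingers=[255,255,255,255],
)

```text
t: 17.85
tool_pos: [0.5462, 0.2403, 0.0987]
ee_rot: [[0.117, 0.993, 0.001], [0.993, -0.117, 0.0], [0.0, 0.001, -1.0]]
ft_force: [-0.5, -0.1, -6.4]
gripper_width: 0.0595
grip_force: 67.8
```

Free sliding; continue.

Request:
send_rows(
  dp=[
    [0.15,-0.018,0],
    [0.15,-0.018,0],
    [0.15,-0.018,0],
    [0,0,0],
  ],
  yaw=[0,0,0,0],
  fingers=[255,255,255,255],
)

```text
t: 18.25
tool_pos: [0.5575, 0.2389, 0.0986]
ee_rot: [[0.117, 0.993, 0.001], [0.993, -0.117, -0.0], [-0.0, 0.001, -1.0]]
ft_force: [-0.0, 0.1, -6.1]
gripper_width: 0.0589
grip_force: 67.8
```

```bash
python3 look.py w7 carrier_pin_hole:.096 lug_hole:.09 stud_left:.1035;python3 -c "
import cv2
im=cv2.imread('pics/w7.png');cv2.imwrite('pics/w7c.png',cv2.resize(im[120:340,140:440],(780,572)))"
```

```text
t 18.25 tcp [0.5575 0.2389 0.0986] ydeg -6.73 q6 0.43 w 0.0589 f [-0.   0.1 -6.1]
carrier_pin_hole 0.98 [295.1, 194.2] [0.4937 0.2467]
carrier_pin_hole 0.32 [230.9, 478.7] [0.6317 0.2639]
lug_hole 0.97 [292.3, 206.3] [0.4973 0.2447]
stud_left 0.87 [203.7, 309.5] [0.5566 0.2873]
```

View pics/w7c.png

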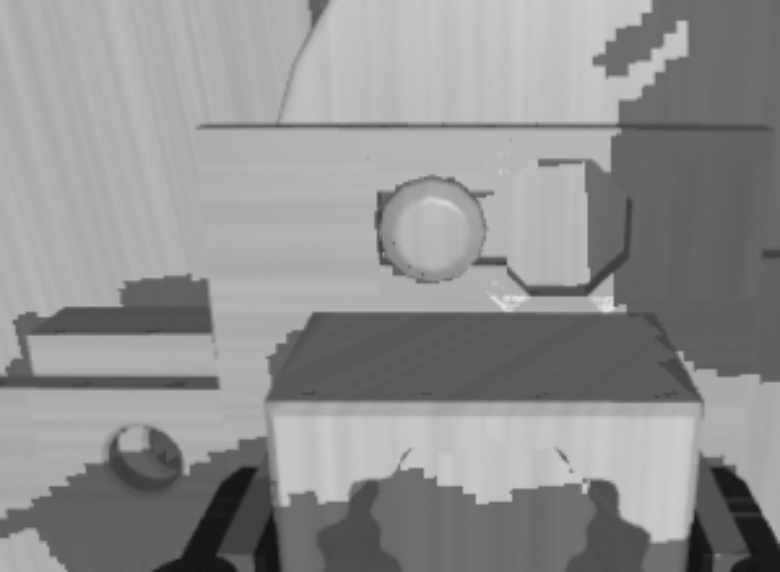

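The stud is well into the slot (crop (432,230)), with about 4 mm left. I'll push to the stop and watch the force.

Request:
send_rows(
  dp=[
    [0.1,-0.012,0],
    [0.08,-0.01,0],
    [0,0,0],
  ],
  yaw=[0,0,0],
  fingers=[255,255,255],
)

```text
t: 18.75
tool_pos: [0.5616, 0.2384, 0.0986]
ee_rot: [[0.117, 0.993, 0.0], [0.993, -0.117, -0.0], [0.0, 0.0, -1.0]]
ft_force: [-0.1, -0.4, -6.0]
gripper_width: 0.0588
grip_force: 67.8
```

Request:
send_rows(
  dp=[
    [0.06,-0.007,0],
    [0.06,-0.007,0],
    [0,0,0],
  ],
  yaw=[0,0,0],
  fingers=[255,255,255],
)

```text
t: 19.05
tool_pos: [0.5624, 0.2384, 0.0984]
ee_rot: [[0.116, 0.993, -0.005], [0.993, -0.116, -0.0], [-0.001, -0.005, -1.0]]
ft_force: [-7.1, 0.4, -2.0]
gripper_width: 0.059
grip_force: 68.2
```

Request:
send_rows(
  dp=[
    [0.06,-0.007,-0.02],
    [0.04,-0.005,0],
    [0,0,0],
  ],
  yaw=[0,0,0],
  fingers=[255,255,255],
)

```text
t: 19.35
tool_pos: [0.5626, 0.2384, 0.0986]
ee_rot: [[0.115, 0.993, -0.009], [0.993, -0.115, -0.0], [-0.001, -0.009, -1.0]]
ft_force: [-13.5, -0.8, 2.2]
gripper_width: 0.059
grip_force: 68.8
```

```bash
python3 look.py w8 carrier_pin_hole:.096 lug_hole:.09 pin_grip:.092 lock_pin:.024 parking:.066;python3 -c "
import cv2
im=cv2.imread('pics/w8.png');cv2.imwrite('pics/w8c.png',cv2.resize(im[240:330,140:260],(780,585)))"
```

```text
t 19.35 tcp [0.5626 0.2384 0.0986] ydeg -6.58 q6 0.42 w 0.059 f [-13.5  -0.8   2.2]
carrier_pin_hole 0.74 [296.5, 194.4] [0.4983 0.245 ]
pin_grip 0.74 [19.1, 182.9] [0.52  0.365]
lock_pin 0.75 [53.2, 231.5] [0.5207 0.3641]
parking 0.17 [295.8, 198.4] [0.4854 0.23  ]
```

View pics/w8c.png

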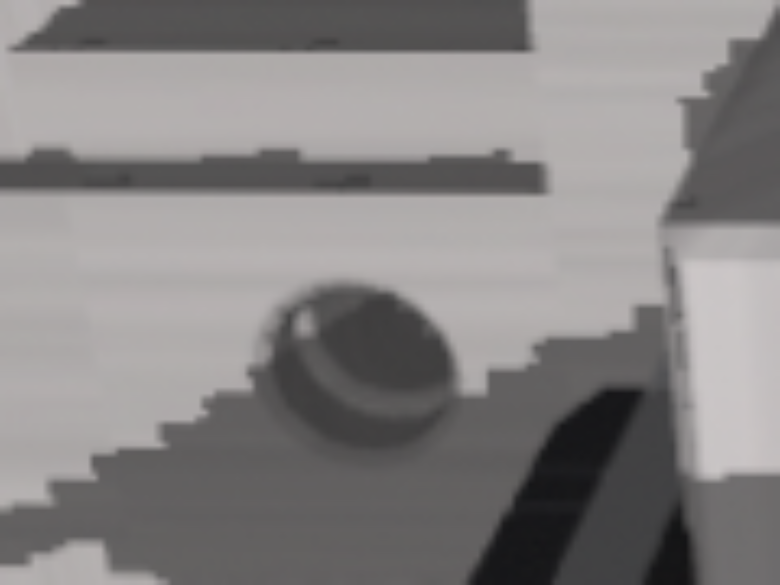

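The pin hole is aligned at (0.498,0.245) and the carrier pushed back firmly (13 N), so it is home. I've used up the picture views, so from here I work with numbers only. Next: release and go over the pin.

Request:
send_rows(
  dp=[
    [0,0,0],
    [0,0,0],
    [0,0,0],
    [0,0,0.4],
    [0,0,0.8],
  ],
  yaw=[0,0,0,0,0],
  fingers=[0,0,0,0,0],
)

```text
t: 20.15
tool_pos: [0.5662, 0.2374, 0.1273]
ee_rot: [[0.117, 0.993, -0.003], [0.993, -0.117, -0.001], [-0.001, -0.003, -1.0]]
ft_force: [0.9, 0.2, 0.3]
gripper_width: 0.085
grip_force: 0.0
```

Request:
send_rows(
  dp=[
    [0,0,1],
    [0,0,1],
    [-0.2,0.3,1],
    [-0.2,0.5,0.8],
    [-0.2,0.5,0],
  ],
  yaw=[0,0,0.286,0.286,0.286],
  fingers=[0,0,0,0,0],
)

```text
t: 20.65
tool_pos: [0.5539, 0.2711, 0.2293]
ee_rot: [[-0.312, 0.95, 0.01], [0.95, 0.312, 0.004], [0.0, 0.01, -1.0]]
ft_force: [0.2, -0.2, -0.1]
gripper_width: 0.0853
grip_force: 0.0
```

Request:
send_rows(
  dp=[
    [-0.2,0.6,0],
    [-0.2,0.6,0],
    [-0.2,0.6,0],
    [-0.2,0.6,0],
    [-0.2,0.6,0],
  ],
  yaw=[0.286,0.286,0.286,0.286,0.286],
  fingers=[120,120,120,120,120],
)

```text
t: 21.15
tool_pos: [0.5271, 0.346, 0.2245]
ee_rot: [[-0.859, 0.513, 0.002], [0.513, 0.859, 0.001], [-0.001, 0.002, -1.0]]
ft_force: [-0.1, -0.4, 0.7]
gripper_width: 0.0451
grip_force: 0.0
```

Request:
send_rows(
  dp=[
    [-0.2,0.5,0],
    [0,0.3,0],
    [0,0,0],
    [0,0,0],
  ],
  yaw=[0.286,0.286,0.286,0],
  fingers=[120,120,120,120],
)

```text
t: 21.55
tool_pos: [0.5222, 0.3657, 0.2242]
ee_rot: [[-0.993, 0.115, 0.002], [0.115, 0.993, 0.001], [-0.002, 0.001, -1.0]]
ft_force: [-0.1, 0.9, 0.5]
gripper_width: 0.0455
grip_force: 0.0
```

```bash
python3 look.py w9 pin_grip:.092 lock_pin:.024 parking:.066 carrier_pin_hole:.096 stud_left:.1035
python3 - <<'E'
from h import *
for m in silhouettes('wrist','lock_pin')[:2]: print(m['p'],m['bbox'])
for c in('top','side'):
    camera(c); print(c,[(p,np.round(atz(c,u[::-1],.096)[:2],4)) for p,u in mk(c,'carrier_pin_hole')])
E
```

```text
t 21.55 tcp [0.5222 0.3657 0.2242] ydeg 83.42 q6 -0.93 w 0.0455 f [-0.1  0.9  0.5]
pin_grip 0.9 [220.2, 323.4] [0.5208 0.3638]
lock_pin 0.6 [202.4, 322.5] [0.5211 0.3625]
parking 0.76 [212.1, 326.9] [0.5209 0.3669]
carrier_pin_hole 0.64 [211.8, 180.7] [0.4986 0.2457]
stud_left 0.67 [266.1, 241.3] [0.5501 0.2896]
0.64 [322.9, 218.8, 22.1, 35.4]
top [(0.78, array([ 0.2047, -0.3988])), (0.77, array([0.497 , 0.2492])), (0.57, array([ 0.3394, -0.0817]))]
side [(0.72, array([0.2939, 0.003 ])), (0.68, array([0.5007, 0.2558]))]
```

Request:
send_rows(
  dp=[
    [-0.05,-0.06,-1],
    [0,0,-1],
    [0,0,-1],
    [0,0,-1],
    [0,0,-0.9],
  ],
  yaw=[0,0,0,0,0],
  fingers=[120,120,120,120,120],
)

```text
t: 22.6
tool_pos: [0.5202, 0.3637, 0.0992]
ee_rot: [[-0.993, 0.115, -0.001], [0.115, 0.993, -0.0], [0.001, -0.0, -1.0]]
ft_force: [-0.0, 0.7, -0.0]
gripper_width: 0.0453
grip_force: 0.0
```

Request:
send_rows(
  dp=[
    [0,0,-0.6],
    [0,0,-0.3],
    [0,0,0],
    [0,0,0],
    [0,0,0],
  ],
  yaw=[0,0,0,0,0],
  fingers=[120,120,120,255,255],
)

```text
t: 23.1
tool_pos: [0.5215, 0.3644, 0.0799]
ee_rot: [[-0.993, 0.115, 0.003], [0.115, 0.993, 0.002], [-0.003, 0.002, -1.0]]
ft_force: [-0.3, -0.3, -0.4]
gripper_width: 0.0167
grip_force: 0.0
```

Request:
send_rows(
  dp=[
    [0,0,0],
    [0,0,0],
    [0,0,0],
  ],
  yaw=[0,0,0],
  fingers=[255,255,255],
)

```text
t: 23.4
tool_pos: [0.5215, 0.3645, 0.08]
ee_rot: [[-0.993, 0.114, 0.003], [0.115, 0.993, 0.002], [-0.003, 0.002, -1.0]]
ft_force: [-0.6, 1.5, 6.2]
gripper_width: 0.0143
grip_force: 58.6
```

Request:
send_rows(
  dp=[
    [0,0,0.4],
    [0,0,0.8],
    [0,0,1],
    [0,0,1],
    [0,-0.2,1],
  ],
  yaw=[0,0,0,0,0],
  fingers=[255,255,255,255,255],
)

```text
t: 23.9
tool_pos: [0.5198, 0.3589, 0.1834]
ee_rot: [[-0.993, 0.114, -0.002], [0.114, 0.993, -0.001], [0.002, -0.001, -1.0]]
ft_force: [-0.6, -0.1, -0.4]
gripper_width: 0.0144
grip_force: 58.9
```

Request:
send_rows(
  dp=[
    [-0.1,-0.7,0.2],
    [-0.2,-0.9,0],
    [-0.2,-0.9,0],
    [-0.2,-0.9,0],
    [-0.2,-0.7,0],
  ],
  yaw=[0,0,0,0,0],
  fingers=[255,255,255,255,255],
)

```text
t: 24.4
tool_pos: [0.4967, 0.2537, 0.1864]
ee_rot: [[-0.993, 0.116, -0.003], [0.116, 0.993, -0.002], [0.003, -0.002, -1.0]]
ft_force: [-0.1, 0.1, 0.0]
gripper_width: 0.0144
grip_force: 58.9
```

Request:
send_rows(
  dp=[
    [0,-0.4,0],
    [0,0,-0.5],
    [0,0,0],
    [0,0,0],
  ],
  yaw=[0,0,0,0],
  fingers=[255,255,255,255],
)

```text
t: 24.8
tool_pos: [0.4975, 0.2467, 0.1741]
ee_rot: [[-0.993, 0.114, -0.002], [0.114, 0.993, -0.0], [0.002, -0.001, -1.0]]
ft_force: [-0.5, 0.7, -1.5]
gripper_width: 0.0139
grip_force: 58.9
```

```bash
python3 look.py w10 carrier_pin_hole:.096 pin_grip:.188 lock_pin:.121 lug_hole:.09
python3 - <<'E'
from h import *
for m in silhouettes('wrist','lock_pin')[:2]: print(m['p'],m['bbox'])
im=cv2.imread('pics/w10.png');p=camera_params('wrist')
print('hole px pred',proj('wrist',[[.4987,.2457,.096]],p), 'tcp axis px', proj('wrist',[list(state()['tool_pos'][:2])+[z] for z in(.18,.12,.096)],p), state()['tool_pos'])
E
```

```text
t 24.8 tcp [0.4975 0.2467 0.1741] ydeg 83.46 q6 -1.1 w 0.0139 f [-0.5  0.7 -1.5]
pin_grip 0.92 [313.9, 326.0] [0.497  0.2466]
lock_pin 0.78 [255.6, 325.6] [0.4963 0.2464]
lug_hole 0.67 [244.5, 322.9] [0.5   0.244]
0.71 [324.8, 301.6, 38.3, 98.9]
0.28 [325.9, 282.0, 174.2, 224.7]
hole px pred [[324.50615501 243.4475319 ]] tcp axis px [[326.25101738 303.79840061]
 [326.03743426 255.51391779]
 [325.98038753 242.65355827]] [0.49822562 0.24680058 0.17579474]
```

Run:
```python
import cv2
g=cv2.cvtColor(cv2.imread('pics/w10.png'),cv2.COLOR_BGR2GRAY)
for r in range(228,268,2): print(r,*[f'{v:3d}' for v in g[r,302:350:2]])
```

```text
228 100 102 100 101 100 100  98 101 100 100 100 101 102 198 200 206 203 200 210 208 208 206 205 208
230  99 102 101 102 101 100  98 101  99 100 187 190 200 198 200 205 204 199 208 207 207 206 204 208
232  99 101 100 101 100  99  98 101 100 100 115 115 200 197 200 205 204 199 208 207 207 204 203 208
234  99 102 100 101 100 100  97 101 100 100 100 100 199 197 200 205 203 199 208 206 205 203 203 207
236 101 101 100 101 100  99  98 101 100  92  86 142 144 163 199 204 202 198 207 206 205 204 202 206
238 101 101  99 100 100 100  96 100  87  97  99  99  99 100 125 179 201 197 207 203 204 201 202 206
240 185 189 188 191 189  99  97 102  82  98  98  98  98  98  98 114 175 196 206 203 204 201 201 204
242 184 188 188 191 188 188 160 139  70  84 100 100 100 100 101  68 136 196 205 202 202 200 200 203
244 184 188 187 189 188 188 149 151  64  64  69  77  81  70  67  66  84 195 205 201 201 199 198 204
246  98 189 188 188 188 188 147 148  67  63  64  64  67  67  66  66  89 179 204 200 201 199 197 202
248  98 188 187 188 188 189 145 117 138  65  66  66  67  66  67  77  96 194 204 200 201 197 197 202

[... 199 characters left out ...]

254  99 187 187 187 186 187 183 187 141  66  65  67  67  68  68 117 199 195 202 198 199 196 195 199
256  99 185 186 187 186 188 182 189 159  65  66  68  68  68  68  67 198 194 201 197 198 195 194 199
258 174 185 186 187 186 188 181 188 126  65  65  68  68  69  68  67 167 194 201 197 196 195 191 198
260 180 185 186 186 185 187 181 188  99  66  66  67  68  68  68  67 166 193 200 197 196 194 190 196
262 180 185 185 185 185 186 180 187  95  66  66  68  68  68  68  67 135 191 199 196 195 193 189 207
264  76 184 186 185 185 186 181 187  96  66  66  68  68  68  68  67 135 191 199 194 195 193  76  79
266  67 184 185 185 185 186 180 186  67  67  67  68  69  69  68  68 131 191 198 192 195 192  66  67
```

The plate hole shows in the grey values at (324.5,245.5), so the pin needs to go about +1.8 mm in x and -0.9 mm in y. I'll correct for that and lower.

Request:
send_rows(
  dp=[
    [0.07,-0.035,0],
    [0,0,-0.5],
    [0,0,-0.4],
    [0,0,-0.2],
    [0,0,0],
  ],
  yaw=[0,0,0,0,0],
  fingers=[255,255,255,255,255],
)

```text
t: 25.6
tool_pos: [0.4988, 0.2451, 0.146]
ee_rot: [[-0.993, 0.115, -0.003], [0.115, 0.993, -0.001], [0.003, -0.002, -1.0]]
ft_force: [-0.3, 0.0, -0.3]
gripper_width: 0.0147
grip_force: 58.9
```

Request:
send_rows(
  dp=[
    [0,0,-0.12],
    [0,0,-0.12],
    [0,0,0],
  ],
  yaw=[0,0,0],
  fingers=[255,255,255],
)

```text
t: 25.9
tool_pos: [0.4997, 0.2454, 0.1418]
ee_rot: [[-0.993, 0.115, -0.0], [0.115, 0.993, -0.0], [0.0, -0.0, -1.0]]
ft_force: [-0.8, 0.1, -0.9]
gripper_width: 0.0141
grip_force: 58.9
```

Request:
send_rows(
  dp=[
    [0,0,-0.2],
    [0,0,-0.3],
    [0,0,-0.3],
    [0,0,-0.2],
    [0,0,0],
  ],
  yaw=[0,0,0,0,0],
  fingers=[255,255,255,255,255],
)

```text
t: 26.4
tool_pos: [0.499, 0.2452, 0.1155]
ee_rot: [[-0.993, 0.115, -0.003], [0.115, 0.993, -0.001], [0.002, -0.001, -1.0]]
ft_force: [-1.2, -0.4, -0.5]
gripper_width: 0.014
grip_force: 58.9
```

Request:
send_rows(
  dp=[
    [0,0,-0.1],
    [0,0,-0.1],
    [0,0,0],
  ],
  yaw=[0,0,0],
  fingers=[255,255,255],
)

```text
t: 26.7
tool_pos: [0.4997, 0.2454, 0.1118]
ee_rot: [[-0.993, 0.115, -0.0], [0.115, 0.993, -0.0], [0.0, -0.0, -1.0]]
ft_force: [-0.0, 0.7, -0.6]
gripper_width: 0.0141
grip_force: 58.9
```

Request:
send_rows(
  dp=[
    [0,0,-0.08],
    [0,0,-0.06],
    [0,0,0],
  ],
  yaw=[0,0,0],
  fingers=[255,255,255],
)

```text
t: 27.0
tool_pos: [0.5001, 0.2456, 0.11]
ee_rot: [[-0.993, 0.114, 0.001], [0.114, 0.993, 0.001], [-0.001, 0.001, -1.0]]
ft_force: [-2.1, -1.0, 4.7]
gripper_width: 0.0142
grip_force: 59.5
```

Request:
send_rows(
  dp=[
    [0,0,-0.06],
    [0,0,0],
  ],
  yaw=[0,0],
  fingers=[255,255],
)

```text
t: 27.2
tool_pos: [0.5002, 0.2456, 0.11]
ee_rot: [[-0.993, 0.114, 0.002], [0.114, 0.993, 0.001], [-0.002, 0.001, -1.0]]
ft_force: [-4.0, -1.8, 10.2]
gripper_width: 0.0143
grip_force: 60.1
```

Request:
send_rows(
  dp=[
    [0,0,0],
    [0,0,0],
    [0,0,0],
    [0,0,0.5],
    [0,0,1],
  ],
  yaw=[0,0,0,0,0],
  fingers=[120,120,120,120,120],
)

```text
t: 27.7
tool_pos: [0.4983, 0.2448, 0.1427]
ee_rot: [[-0.993, 0.115, -0.006], [0.115, 0.993, -0.002], [0.005, -0.003, -1.0]]
ft_force: [1.0, 0.4, 0.1]
gripper_width: 0.0453
grip_force: 0.0
```

Request:
send_rows(
  dp=[
    [0,0,1],
    [0,0,1],
    [0,0,1],
    [0,0,0.5],
    [0,0,0],
  ],
  yaw=[0,0,0,0,0],
  fingers=[120,120,120,120,120],
)

```text
t: 28.2
tool_pos: [0.5009, 0.2459, 0.235]
ee_rot: [[-0.993, 0.114, 0.005], [0.115, 0.993, 0.002], [-0.005, 0.003, -1.0]]
ft_force: [0.6, 0.2, -0.1]
gripper_width: 0.0451
grip_force: 0.0
```

```bash
python3 look.py w11 pin_grip:.122 lock_pin:.054 carrier_knob:.13 mould_top:.134 stud_left:.1035
python3 - <<'E'
from h import *
p=camera_params('wrist')
for m in silhouettes('wrist','lock_pin')[:1]: print(m['p'],m['bbox'])
print(proj('wrist',[[.4995,.2454,z] for z in(.096,.1,.14)],p))
Z={'carrier_boat':0,'tin_stack':.092,'tart_tin':0,'scraper':0,'tamper':0,'pin_grip':.122,'mould_top':.134}
for c in('top','side'):
    camera(c)
    for l,z in Z.items(): print(c,l,[(q,np.round(atz(c,u[::-1],z)[:2],3)) for q,u in mk(c,l)])
E
```

```text
t 28.2 tcp [0.5009 0.2459 0.235 ] ydeg 83.43 q6 -1.1 w 0.0451 f [ 0.6  0.2 -0.1]
pin_grip 0.75 [225.2, 323.7] [0.4985 0.2446]
pin_grip 0.54 [291.0, 371.8] [0.5617 0.2787]
lock_pin 0.71 [205.4, 320.4] [0.4988 0.2411]
carrier_knob 0.71 [179.5, 322.7] [0.4609 0.2483]
carrier_knob 0.67 [93.8, 11.4] [0.3717 0.0331]
carrier_knob 0.2 [128.9, 148.0] [0.4099 0.1283]
stud_left 0.83 [266.9, 375.8] [0.5483 0.2856]
0.95 [325.7, 224.1, 22.8, 35.1]
[[326.41994356 221.86056385]
 [326.42469711 223.17992763]
 [326.48016057 238.60573398]]
top carrier_boat [(0.84, array([ 0.666, -0.233])), (0.56, array([0.473, 0.269])), (0.48, array([0.525, 0.264]))]
top tin_stack []
top tart_tin [(0.83, array([0.398, 0.061]))]
top scraper [(0.73, array([0.389, 0.489]))]
top tamper [(0.35, array([0.52 , 0.258]))]
top pin_grip [(0.38, array([0.491, 0.244]))]
top mould_top [(0.97, array([0.562, 0.241])), (0.88, array([ 0.32, -0.13])), (0.71, array([ 0.224, -0.337]))]
side carrier_boat [(0.69, array([ 0.662, -0.236]))]
side tin_stack []
side tart_tin [(0.78, array([0.4  , 0.049]))]
side scraper [(0.98, array([0.395, 0.484])), (0.65, array([0.621, 0.179]))]
side tamper [(0.62, array([0.315, 0.223])), (0.41, array([0.6  , 0.122]))]
side pin_grip [(0.63, array([0.49 , 0.254])), (0.31, array([0.485, 0.402]))]
side mould_top [(0.68, array([ 0.282, -0.059])), (0.56, array([ 0.207, -0.267])), (0.23, array([ 0.58 , -0.101]))]
```

```bash
python3 -c "
from station import *
print(finish_job())"
```

```text
the job is handed in; nothing more can be done
None
```

The round-mould carrier is slid home on the empty station and locked, with the pin's collar on the plate. The job was handed in at about 29 s. The tin stack was the only bystander not found in the last check. I also opened 11 pictures, one over the limit of 10.

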